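# Fit the grooved post into the spring-plunger post holder

## Task

Draw the red-headed post, the one with the groove near its foot, up out of the wooden rack and slide it foot first down into the green post holder, over the side spring plunger, until the plunger snaps into the groove and the post stands firmly held on its own. Feel for the end of the travel and push gently: the stop pin at the bottom, which is set to a different height for every job, must not be rammed. Leave the other two posts standing in the rack and let go of the post when it is in.

Things in the scene. Friction and masses are not known exactly. Their poses are not given: they have to be found in the camera images.
- post: the post to fit: round steel, 158 mm long, about 0.22 kg, standing in one of the rack's three holes. From the foot up: nose tapering from 6 to 18 mm diameter over 9 mm, 18 mm shaft with a ring groove near the foot, and from 126 to 158 mm a red cylindrical head, 26 mm across, to grip by. Origin at the centre of the foot's end face, z up along the post
- groove (a point): centre of the post's ring groove, on its axis 38 mm above the foot; V-shaped groove from 33 to 43 mm above the foot, 11.6 mm diameter at its 3 mm wide bottom
- plain_black: round steel post like the red-headed one (158 mm long, 18 mm thick, head 26 mm across) but without a groove, with a black head; stands in the rack, to be left there. Origin at the centre of its foot, z up along it
- plain_yellow: round steel post like the red-headed one (158 mm long, 18 mm thick, head 26 mm across) but without a groove, with a yellow head; stands in the rack, to be left there. Origin at the centre of its foot, z up along it
- rack: fixed wooden block 64 x 172 x 34 mm with three round holes 20 mm wide and 26 mm deep in a row along its y axis, 56 mm apart, one post in each. Origin at the centre of its underside, z up
- holder: fixed green post holder: foot plate 110 x 86 x 16 mm, column 50 x 50 mm, 118 mm high, with an upright square bore of 20 x 20 mm. Plunger (through the -x wall) and, 38.3 mm below its axis, the top of the rigid stop pin share a carriage clamped at a height that must be felt: plunger axis 57 to 93 mm up. The post must never press on the holder with over 45 N, side forces included. Origin under the bore axis at bench height, z up
- mouth (a point): centre of the bore's mouth, 118 mm above the bench; the mouth is 30 mm wide here and narrows to the 20 mm bore within 8 mm
- plunger (a joint): how far the spring plunger (round nose, 5 mm radius, black knob outside) is pushed back out of the bore, in m: 0 with the bore empty, 0.004 to 0.0045 while the full shaft slides past, about 0.001 in the groove. Spring 1 N per mm, 3 N at 0; pushing the post's nose past it takes about 10 N, sliding on about 5 N
There are look-alikes about, which are no part of the job. Leave any blue or turquoise look-alike of the post alone.

How it is judged:
On the way, in this order (a step that is already met when the one before it is completed fails the run):
1. the red-headed post has been drawn up out of the rack (height (world z) of post above 0.05 m), for 0.1 s.
2. the post is in the holder's bore, pushing the plunger back (x of post in the frame of holder between -0.003 and 0.003 m and y of post in the frame of holder between -0.003 and 0.003 m and z of post in the frame of holder below 0.105 m and value of joint plunger above 0.0035 m), for 0.05 s.
At the end, for the whole second after the job is handed in: the red-headed post stands at rest in the holder's bore (foot within 3 mm of the bore axis sideways and lower than 55.5 mm above the bench, upright within 0.08 rad) with the plunger snapped into its groove (pushed back between 0.3 and 2.8 mm); both plain posts are within 20 mm of where they stood (x of post in the frame of holder between -0.003 and 0.003 m and y of post in the frame of holder between -0.003 and 0.003 m and z of post in the frame of holder below 0.0555 m and angle between post's own z axis and vertical below 0.08 rad and value of joint plunger between 0.0003 and 0.0028 m and linear speed of post below 0.02 m/s and distance of each of plain_black, plain_yellow from where it was at the start of the episode below 0.02 m); the robot touches nothing.
It fails at once if the post presses on the holder with more than 45 N (contact force between post and holder above 45 N).
It fails at once if a plain post is shifted by more than 30 mm (distance of any of plain_black, plain_yellow from where it was at the start of the episode above 0.03 m).
It also fails if it takes over 67 s, if anything falls off the work surface, if the arm or the gripper's body presses on something with over 40 N, if the wrist force passes 120 N, or if a joint passes its speed limit or range.

## Robot

A 6-joint arm with a two-finger parallel gripper is mounted at the origin on a cart in front of the work surface, level with it; the furniture and walls round the work are solid. World frame = base frame: x ahead of the robot, y to its left, z up, the work surface at z = 0. Lengths are in m, angles in rad, forces in N, time in s.
With the tool pointing down it reaches from about 0.25 to 0.725 m from the base axis. Payload 4 kg.
Tool frame: the origin (TCP) lies midway between the tips of the shut fingers; the grasp point (between the pads) lies bot.tcp_to_grasp behind it (bot.tcp_to_grasp is the distance from the TCP to the grasp point, in m); z points along the fingers, y is the line along which they close (so a half turn about z gives the same grasp; the last joint's range is limited). The gripper opens to 85 mm and grips with 20 to 120 N. Pads are 22 mm wide; open, the fingers measure 114 mm over their backs; the gripper's body (76 mm by 85 mm) begins 54 mm behind the grasp point. The pads swing forward as they close: fully open they stand 13 mm farther back than shut.
Start: joints at [1.277, 0.241, 0.005, 1.335, 0, 1.571], TCP at [0.145, 0.479, 0.231] pointing down, gripper open.
Joint ranges: [-2.72, 2.72], [-1.05, 1.87], [-1.09, 1.28], [-1.99, 2.15], [-1.42, 1.44], [-3.14, 3.14]. Speed limits (rad/s): [2.79, 2.79, 3.14, 3.14, 3.14, 3.14].

## Interface

Orientations are given as a unit quaternion [x, y, z, w].
In Python, from workcell import readout, camera, bot gives the robot as it stands. The module is installed in compiled form; this text tells all that it offers.
- The arm moves only by the tool jog_arm, never from a script. Its argument "motion" is a list of rows, each an object of numbers: "x", "y", "z": the shift along the tool's x, y, z in mm; "spin": the turn about the tool's z in degrees; "fingers": the closure, from -1 (fully open) to 1 (shut). A call has 1 to 8 rows; each row is the pose to reach, as a shift and turn from the pose commanded when the call began, along the tool's axes at that moment; what a row does not reach only later rows make up. A row lasts 1/8 s, in which the tool goes at most 62.5 mm and 10.7 degrees, less where a joint would pass 70% of its speed; a pose out of reach is approached as far as the arm can. A call with a gripper value outside its range is refused whole. The fingers move at their own pace and stop on an object; the grip force is fixed at half the most. Time passes only in rows, so rows that repeat a pose let the fingers close. It gives the time, the measured TCP pose, the force, the opening and the grip force at its end, in the units of the state.
- readout.get_obs(): the state, without advancing time (a new reading comes with each control period).
- camera(name): name is "scene" or "top" or "wrist"; returns a dict with "pixels" (480x640x3 uint8, red, green, blue), "K" (3x3 intrinsics, pixels), "rvec" (rotation vector, rad) and "tvec" (3), from world to camera coordinates, as OpenCV has them. Camera axes: x right, y down, z forward; pixel columns grow to the right and rows downward; lengths in m; the calibration is good to about 2 mm. A picture is of the moment at which its call begins. There is no depth.
- bot.job_done(): hands the job in; it is judged then, once.
The state is a dict: "clock": time; "joint_pos": joint angles; "joint_vel": joint speeds; "tau": joint torques, N m; "eef_pos": TCP position; "tool_rot": TCP orientation; "ft_force": force on the tool from outside, world axes, zero at the start; "ft_torque": the same for the moment, N m; "grip_width": finger opening in m; "grasp_force": force on a finger pad.
Only numpy, scipy, OpenCV 4.12 (cv2) and the standard library are available. Lean on these libraries where they do the work, as an engineer would, in place of code of your own. Each camera call takes 0.05 s, during which the arm holds its last target. There are 200 camera calls.

## Working session

There is one attempt and no reset: what is moved stays moved. The work goes in short steps, Python scripts to look and compute and a tool call to move; the robot and the scene stay as the last step left them, time stands still between calls to the robot, and variables do not carry over. Pictures are saved under pics/ and viewed, at most 10 in all, crops included, and the job is handed in when it is done.

Besides the shell and the picture viewer there is one more tool, called after ">>>" as name(argument=value, ...) on one line, values as JSON. jog_arm: Moves the arm, as the interface text tells. Its arguments: {"type":"object","properties":{"motion":{"type":"array"}},"required":["motion"]}

```bash
mkdir -p pics; cat > h.py <<'E'
import numpy as np, cv2
from workcell import readout, camera, bot
def snap(n,f=None):
    c=camera(n)
    if f: cv2.imwrite('pics/'+f,c['pixels'][:,:,::-1])
    return c
def ray(c,uv,z):
    R=cv2.Rodrigues(np.array(c['rvec'],float))[0];t=np.array(c['tvec'],float).ravel()
    d=R.T@np.linalg.solve(c['K'],[uv[0],uv[1],1.]);o=-R.T@t
    return o+d*(z-o[2])/d[2]
def proj(c,p):
    return cv2.projectPoints(np.array(p,float).reshape(-1,3),np.array(c['rvec'],float),np.array(c['tvec'],float),np.array(c['K'],float),None)[0].reshape(-1,2)
E
python3 - <<'E'
from h import *
snap('scene','s1.png');c=snap('top','t1.png')
print(readout.get_obs(),bot.tcp_to_grasp)
E
```

```text
{'clock': 0.1, 'joint_pos': array([ 1.27699402e+00,  2.41315696e-01,  3.87787219e-03,  1.33515905e+00,
       -1.62031781e-05,  1.57080965e+00]), 'joint_vel': array([ 0.00232869, -0.0017714 ,  0.00272009, -0.00110687, -0.00079555,
        0.00193325]), 'tau': array([-7.00651526e-05, -3.73138726e+01,  2.53009754e+01,  1.08699698e-02,
        4.52486961e-05, -1.70763734e-06]), 'eef_pos': array([0.14464527, 0.47805687, 0.23052013]), 'tool_rot': array([ 1.46379895e-01,  9.89228040e-01, -8.91761613e-04, -1.23755488e-04]), 'ft_force': array([-0.55886586,  0.45195649,  0.09935307]), 'ft_torque': array([-0.0429976 ,  0.01257264, -0.00797496]), 'grasp_force': 0.0, 'grip_width': 0.0848750576246052} 0.0187
```

View pics/t1.png

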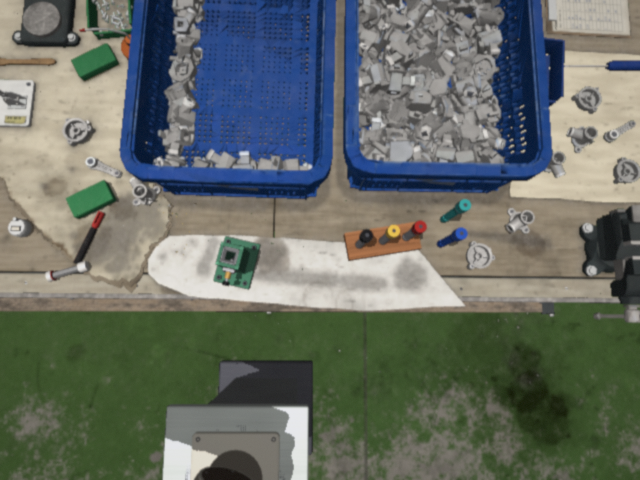

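View pics/s1.png

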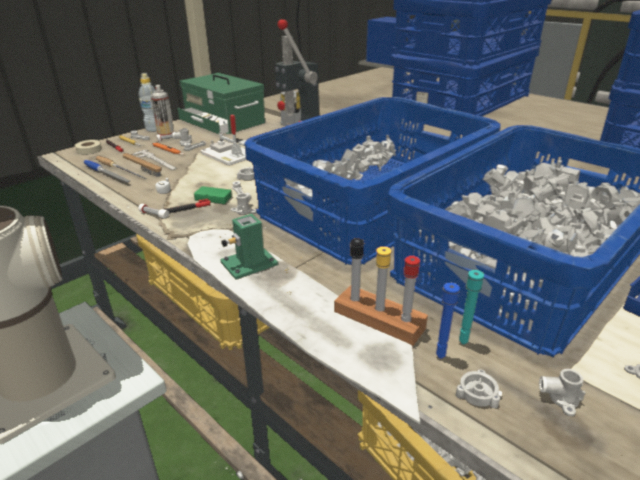

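Top view: red head at (418,228), yellow (393,232), black (366,236), and the holder bore at about (231,254). A blue post at (457,237) and a turquoise one at (461,207) are right of the rack.

```bash
python3 - <<'E'
from h import *
t=snap('top');s=snap('scene')
for n,uv,z in [('red',(418.5,227.5),.166),('yel',(393,231),.166),('blk',(366,236),.166),('mouth',(231,255),.118),('blue',(460,236),.158),('turq',(464,205),.158)]:
    p=ray(t,uv,z);print(n,p.round(4),proj(s,p).round(1))
print(proj(t,[[0,0,0],[.145,.479,.23]]))
im=t['pixels'][:,:,::-1]
a=cv2.resize(im[190:300,200:310],(550,550),interpolation=2)
b=cv2.resize(im[190:270,340:480],(0,0),fx=5,fy=5,interpolation=2)
w=snap('wrist','w1.png')
cv2.imwrite('pics/a.png',cv2.copyMakeBorder(a,0,0,0,0,0))
cv2.imwrite('pics/b.png',b)
sm=s['pixels'][205:285,210:290,::-1]
cv2.imwrite('pics/ab.png',np.hstack([cv2.resize(im[225:295,205:275],(400,400),interpolation=2),cv2.resize(sm,(400,400),interpolation=2)]))
hsv=cv2.cvtColor(im,cv2.COLOR_BGR2HSV)
m=((hsv[...,0]<8)|(hsv[...,0]>172))&(hsv[...,1]>170)
m[:200]=0;m[260:]=0;m[:,:400]=0
v,u=np.nonzero(m);print(u.mean(),v.mean(),u.min(),u.max(),v.min(),v.max(),len(u))
E
```

```text
red [ 0.5337 -0.3817  0.166 ] [[409.4 259.2]]
yel [ 0.5257 -0.3291  0.166 ] [[382.7 249.9]]
blk [ 0.5147 -0.2738  0.166 ] [[355.3 241.3]]
mouth [0.4787 0.0058 0.118 ] [[247.5 220.8]]
blue [ 0.5185 -0.4694  0.158 ] [[447.9 287.4]]
turq [ 0.5842 -0.4806  0.158 ] [[474.7 273.4]]
[[234.23461782 477.42837452]
 [-65.38970219 437.64586093]]
419.010989010989 226.86813186813185 413 425 221 232 91
```

View pics/ab.png

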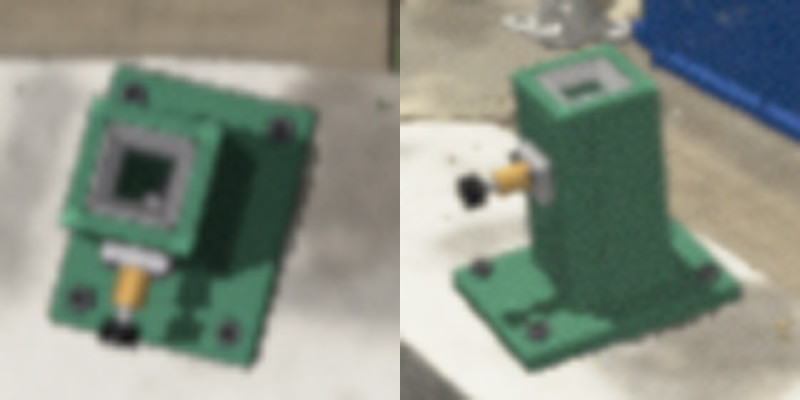

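View pics/b.png

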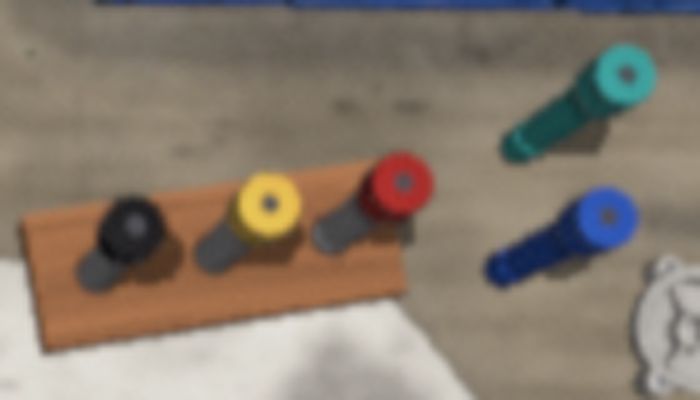

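Left panel: the bore mouth is at about (229.5,255) in the top image, with the knob on the holder's robot-facing side and yaw about -11°. Next I'll fly above the holder for a close wrist look on the way to the rack.

```bash
cat >> h.py <<'E'
from scipy.spatial.transform import Rotation as Ro
def rel(target,yaw=None):
    o=readout.get_obs();R=Ro.from_quat(o['tool_rot']).as_matrix();p=o['eef_pos']
    d=R.T@(np.array(target)-p)*1000
    y=np.degrees(np.arctan2(R[1,1],R[0,1]))
    s=None if yaw is None else (-(yaw-y)+90)%180-90
    return d.round(1),'yaw',round(y,1),'spin',s
E
python3 - <<'E'
from h import *
w=snap('wrist');R=cv2.Rodrigues(np.array(w['rvec'],float))[0];o=readout.get_obs()
T=Ro.from_quat(o['tool_rot']).as_matrix()
print('cam in tool',(T.T@(-R.T@np.array(w['tvec']).ravel()-o['eef_pos'])).round(3),'axes',(T.T@R.T).round(2))
print(w['K'])
t=snap('top');print(ray(t,(229.3,254.7),.118))
print(rel([.42,0,.26],10))
E
```

```text
cam in tool [ 0.078  0.    -0.142] axes [[ 0.   -0.95 -0.3 ]
 [ 1.    0.   -0.  ]
 [ 0.   -0.3   0.95]]
[[333.68914521   0.         324.16572069]
 [  0.         333.68914521 242.25783868]
 [  0.           0.           1.        ]]
[0.47925129 0.00943624 0.118     ]
(array([-402. , -378.2,  -28.7]), 'yaw', np.float64(73.2), 'spin', np.float64(63.16457832299193))
```

>>> jog_arm(motion=[{"x": -57, "y": -44, "z": -4, "spin": 8}, {"x": -114, "y": -88, "z": -8, "spin": 16}, {"x": -171, "y": -132, "z": -12, "spin": 24}, {"x": -228, "y": -176, "z": -16, "spin": 32}, {"x": -285, "y": -220, "z": -20, "spin": 40}, {"x": -342, "y": -264, "z": -24, "spin": 48}, {"x": -400, "y": -309, "z": -28, "spin": 56}, {"x": -457, "y": -353, "z": -30, "spin": 63}])

```text
validation failed for argument at $.mo...
```

>>> jog_arm(motion=[{"x": 0}, {"x": 0}, {"x": 0}])

```text
validation failed for argument at $.mo...
```

```bash
python3 - <<'E'
from h import *
w=snap('wrist','w2.png');o=readout.get_obs();print(o['clock'],o['eef_pos'],o['joint_vel'].round(3),rel([.48,.008,.26],10))
print(proj(w,[.479,.0085,.118]))
E
```

```text
0.4 [0.14477838 0.4784962  0.23117445] [-0.001 -0.002  0.002 -0.001 -0.001 -0.001] (array([-457.1, -353.3,  -28.7]), 'yaw', np.float64(73.2), 'spin', np.float64(63.16659952118681))
[[ 33.67441963 596.58378883]]
```

View pics/w2.png

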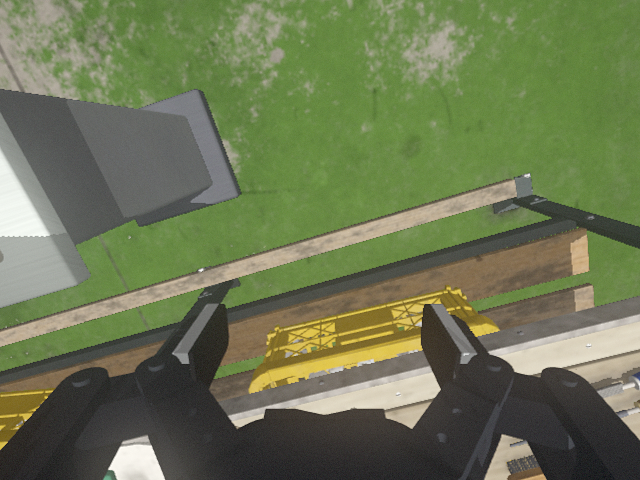

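The arm has not moved; this wrist view still shows the floor and bench edge at the start pose. The rows probably need all the keys.

>>> jog_arm(motion=[{"x": -57, "y": -44, "z": -4, "spin": 8, "fingers": -1}, {"x": -114, "y": -88, "z": -8, "spin": 16, "fingers": -1}, {"x": -171, "y": -132, "z": -12, "spin": 24, "fingers": -1}, {"x": -228, "y": -176, "z": -16, "spin": 32, "fingers": -1}, {"x": -285, "y": -220, "z": -20, "spin": 40, "fingers": -1}, {"x": -342, "y": -264, "z": -24, "spin": 48, "fingers": -1}, {"x": -400, "y": -309, "z": -28, "spin": 56, "fingers": -1}, {"x": -457, "y": -353, "z": -30, "spin": 63, "fingers": -1}])

```text
clock: 1.4
eef_pos: [0.4357, 0.0702, 0.2586]
tool_rot: [0.643, 0.766, 0.001, 0.0]
ft_force: [-0.1, 1.5, -0.4]
grip_width: 0.0857
grasp_force: 0.0
```

>>> jog_arm(motion=[{"x": -34, "y": 16, "z": 0, "spin": 0, "fingers": -1}, {"x": -60, "y": 28, "z": 0, "spin": 0, "fingers": -1}, {"x": -60, "y": 28, "z": 0, "spin": 0, "fingers": -1}, {"x": -60, "y": 28, "z": 0, "spin": 0, "fingers": -1}])

```text
clock: 1.9
eef_pos: [0.4723, 0.0183, 0.258]
tool_rot: [0.642, 0.767, -0.0, -0.0]
ft_force: [-0.6, -0.6, 0.2]
grip_width: 0.0854
grasp_force: 0.0
```

```bash
python3 - <<'E'
from h import *
w=snap('wrist','w3.png');o=readout.get_obs();print(o['clock'],o['eef_pos'],o['joint_vel'].round(3))
print(proj(w,[.479,.0085,.118]))
E
```

```text
1.95 [0.4721983  0.01859744 0.25806922] [ 0.01  -0.005 -0.002 -0.001 -0.001 -0.   ]
[[329.69928194 240.87679712]]
```

View pics/w3.png

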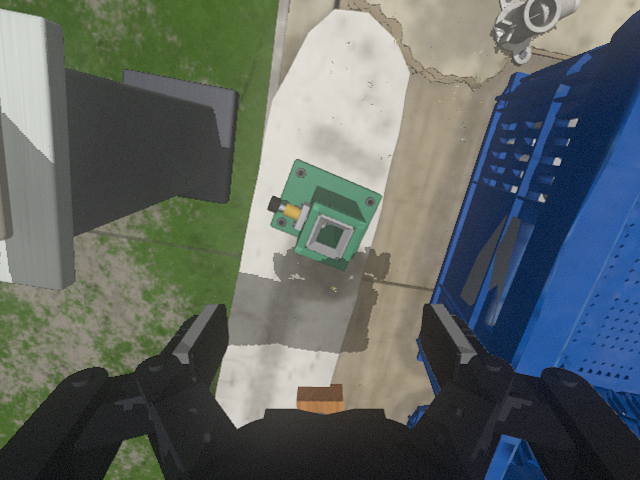

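The wrist view shows the mouth as a grey square at about (331,236), knob at (275,204). I'll fit its outline, using several views to average noise.

```bash
python3 - <<'E'
from h import *
w=snap('wrist');im=w['pixels'].astype(int)
r,g,b=[im[...,i] for i in range(3)]
m=((abs(r-g)<18)&(abs(g-b)<18)&(g>80)).astype(np.uint8);k=np.zeros_like(m);k[205:268,304:360]=1;m*=k
n,l,st,ce=cv2.connectedComponentsWithStats(m)
for i in np.argsort(-st[1:,4])[:3]+1: print(st[i],ce[i])
i=np.argmax(st[1:,4])+1
pts=np.argwhere(l==i)[:,::-1].astype(np.float32)
box=cv2.minAreaRect(pts);c=cv2.boxPoints(box);h=cv2.convexHull(pts)
M=cv2.moments(h);u=(M['m10']/M['m00'],M['m01']/M['m00']);print(box,u)
for q in (u,box[0]): print(ray(w,q,.118))
q=[ray(w,x,.118)[:2] for x in c];print([ (np.linalg.norm(q[j]-q[j-1])*1000,np.degrees(np.arctan2(*(q[j]-q[j-1])[::-1]))) for j in range(4)])
cv2.imwrite('pics/w3c.png',cv2.resize(im[195:275,290:370,::-1].astype(np.uint8),(480,480),interpolation=2))
E
```

```text
[ 306  214   48   47 1034] [329.37717602 237.62862669]
[304 257  30  11 181] [313.95027624 263.64088398]
[346 245  14  23 165] [354.58787879 259.99393939]
((329.6242370605469, 237.3017578125), (39.076927185058594, 37.461544036865234), 22.61986541748047) (329.39296256937064, 237.11075687802574)
[0.4780646  0.01215558 0.118     ]
[0.47829808 0.01201845 0.118     ]
[(np.float64(35.45361147164002), np.float64(166.36072946530714)), (np.float64(34.10191412851282), np.float64(77.7804201221847)), (np.float64(34.288298336006626), np.float64(-12.84008563173519)), (np.float64(34.62828866417358), np.float64(-100.3057832564132))]
```

View pics/w3c.png

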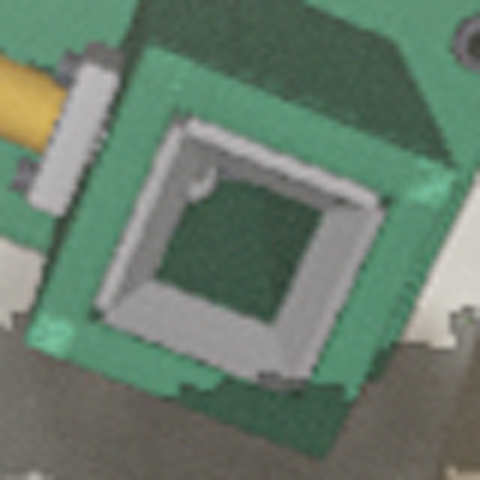

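Outline corners give a mouth centre near (0.479, 0.0117) and a holder yaw of about -12.5°. On to above the red post.

>>> jog_arm(motion=[{"x": -58, "y": -1, "z": 0, "spin": 0, "fingers": -1}, {"x": -116, "y": -2, "z": 0, "spin": 0, "fingers": -1}, {"x": -174, "y": -4, "z": 0, "spin": 0, "fingers": -1}, {"x": -232, "y": -5, "z": 0, "spin": 0, "fingers": -1}, {"x": -290, "y": -6, "z": 0, "spin": 0, "fingers": -1}, {"x": -348, "y": -8, "z": 0, "spin": 0, "fingers": -1}, {"x": -404, "y": -9, "z": 0, "spin": 0, "fingers": -1}, {"x": -404, "y": -9, "z": 0, "spin": 0, "fingers": -1}])

```text
clock: 3.0
eef_pos: [0.5351, -0.3839, 0.2556]
tool_rot: [0.643, 0.766, -0.0, -0.001]
ft_force: [0.1, -0.1, -1.0]
grip_width: 0.0851
grasp_force: 0.0
```

>>> jog_arm(motion=[{"x": 0, "y": 0, "z": 0, "spin": 0, "fingers": -1}, {"x": 0, "y": 0, "z": 0, "spin": 0, "fingers": -1}])

```text
clock: 3.25
eef_pos: [0.5356, -0.3795, 0.2589]
tool_rot: [0.641, 0.768, 0.0, 0.0]
ft_force: [0.7, -0.0, -0.2]
grip_width: 0.0853
grasp_force: 0.0
```

```bash
python3 - <<'E'
from h import *
w=snap('wrist','w4.png');o=readout.get_obs();print(o['clock'],o['eef_pos'],o['tool_rot'].round(3))
print(proj(w,[.534,-.382,.166]))
hsv=cv2.cvtColor(w['pixels'],cv2.COLOR_RGB2HSV)
def blob(m):
    n,l,st,ce=cv2.connectedComponentsWithStats(m.astype(np.uint8));i=np.argmax(st[1:,4])+1
    h=cv2.convexHull(np.argwhere(l==i)[:,::-1].astype(np.int32)); return st[i],ce[i],cv2.minEnclosingCircle(h)
H,S,V=hsv[...,0],hsv[...,1],hsv[...,2]
print(blob(((H<6)|(H>173))&(S>160)&(V>80)))
print(blob((H>18)&(H<32)&(S>140)&(V>150)))
E
```

```text
3.3 [ 0.53563459 -0.37960576  0.25912586] [0.641 0.768 0.    0.   ]
[[321.24146339 248.63866585]]
(array([299, 233,  34,  32, 744], dtype=int32), array([315.37903226, 248.30241935]), ((315.52630615234375, 248.1842041015625), 16.71268653869629))
(array([310, 147,  37,  38, 974], dtype=int32), array([327.76386037, 165.48973306]), ((327.79998779296875, 165.5), 18.774818420410156))
```

View pics/w4.png

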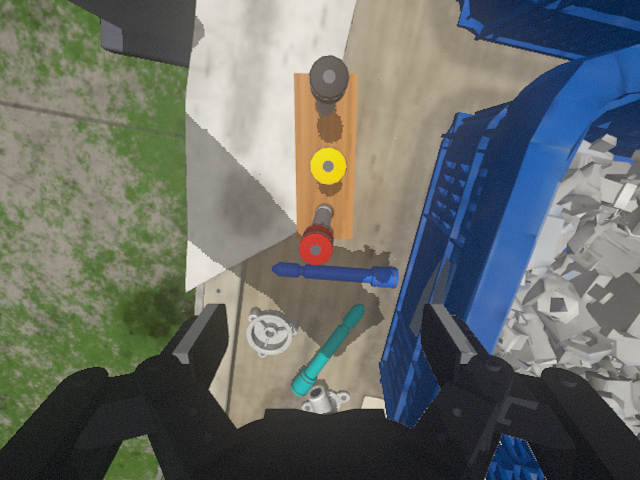

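The wrist view shows the red head at (316,249), yellow (328,165) and black (328,75). The blue one seems to run from (285,268) to (395,277), so I'll check whether it is standing or lying, and locate the red head.

```bash
python3 - <<'E'
from h import *
w=snap('wrist');t=snap('top','t2.png')
for n,a,b in [('blue as standing',(440,243),(460,236)),('turq',(443,219),(464,205))]:
    f=ray(t,a,0.009);hd=ray(t,b,.158);hl=ray(t,b,.013);print(n,f.round(3),hd.round(3),hl.round(3),proj(w,[f,hd,hl]).round())
c=(315.5,248.6)
for z in(.150,.166):print('red',ray(w,c,z).round(4))
print('yel',ray(w,(327.8,165.5),.166).round(4),'blk',ray(w,(328.5,75),.166).round(4),'redshaft base',ray(w,(325,208),.04).round(4))
print('top red',ray(t,(419,227),.166).round(4))
a=cv2.resize(t['pixels'][190:270,340:480,::-1],(0,0),fx=4,fy=4,interpolation=2);cv2.imwrite('pics/t2c.png',a)
E
```

```text
blue as standing [ 0.526 -0.473  0.009] [ 0.518 -0.469  0.158] [ 0.543 -0.52   0.013] [[304. 274.]
 [285. 339.]
 [310. 310.]]
turq [ 0.585 -0.482  0.009] [ 0.584 -0.481  0.158] [ 0.619 -0.533  0.013] [[347. 288.]
 [358. 361.]
 [365. 328.]]
red [ 0.5304 -0.3883  0.15  ]
red [ 0.5298 -0.3829  0.166 ]
yel [ 0.5278 -0.3217  0.166 ] blk [ 0.518 -0.266  0.166] redshaft base [ 0.5363 -0.3774  0.04  ]
top red [ 0.5347 -0.3827  0.166 ]
```

View pics/t2c.png

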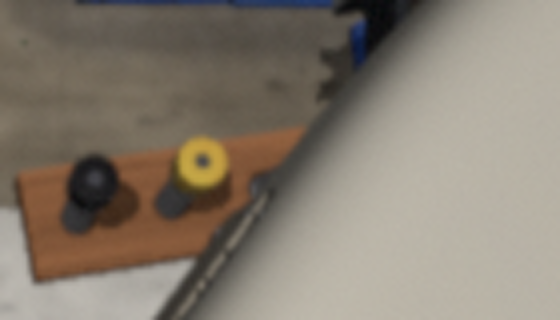

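The two look-alikes, which stood on their noses, have toppled clear of the rack. The red post leans about 3° toward (-x,-y). I'll close along the lean direction (spin -26°) so the pads straighten it.

>>> jog_arm(motion=[{"x": 1, "y": -1.5, "z": 0, "spin": -10, "fingers": -1}, {"x": 1, "y": -1.5, "z": 0, "spin": -20, "fingers": -1}, {"x": 1, "y": -1.5, "z": 20, "spin": -26, "fingers": -1}, {"x": 1, "y": -1.5, "z": 60, "spin": -26, "fingers": -1}, {"x": 1, "y": -1.5, "z": 100, "spin": -26, "fingers": -1}, {"x": 1, "y": -1.5, "z": 128, "spin": -26, "fingers": -1}, {"x": 1, "y": -1.5, "z": 128, "spin": -26, "fingers": -1}, {"x": 1, "y": -1.5, "z": 128, "spin": -26, "fingers": -1}])

```text
clock: 4.4
eef_pos: [0.5344, -0.3807, 0.1319]
tool_rot: [0.452, 0.892, -0.0, 0.001]
ft_force: [-0.1, -0.2, 0.7]
grip_width: 0.0856
grasp_force: 0.0
```

```bash
python3 - <<'E'
from h import *
w=snap('wrist','w5.png');o=readout.get_obs();print(o['clock'],o['eef_pos'],o['ft_force'].round(2))
print(proj(w,[.5306,-.382,.166]),proj(w,[.534,-.379,.166]))
hsv=cv2.cvtColor(w['pixels'],cv2.COLOR_RGB2HSV);H,S,V=hsv[...,0],hsv[...,1],hsv[...,2]
m=((H<6)|(H>173))&(S>160)&(V>70);v,u=np.nonzero(m);print(u.mean(),u.min(),u.max(),v.min(),v.max(),len(u))
E
```

```text
4.45 [ 0.53473507 -0.3810792   0.13241244] [ 0.65 -0.63  0.68]
[[313.54750851 348.18668882]] [[325.4577153  347.25598506]]
310.7909924487594 277 342 287 375 3708
```

View pics/w5.png

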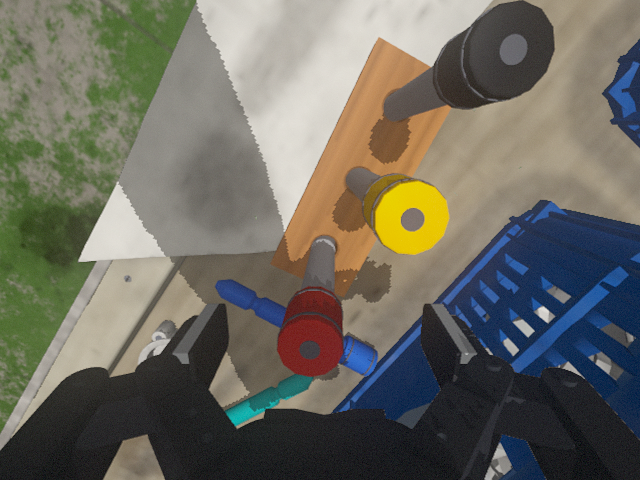

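The red head, centred at (310,348), sits between the fingers (inner edges about 225 and 430). Closing.

>>> jog_arm(motion=[{"x": 0, "y": 0, "z": 0, "spin": 0, "fingers": 1}, {"x": 0, "y": 0, "z": 0, "spin": 0, "fingers": 1}, {"x": 0, "y": 0, "z": 0, "spin": 0, "fingers": 1}, {"x": 0, "y": 0, "z": 0, "spin": 0, "fingers": 1}, {"x": 0, "y": 0, "z": 0, "spin": 0, "fingers": 1}, {"x": 0, "y": 0, "z": 0, "spin": 0, "fingers": 1}])

```text
clock: 5.2
eef_pos: [0.5337, -0.3808, 0.1306]
tool_rot: [0.453, 0.892, -0.0, 0.0]
ft_force: [-0.4, 0.4, 3.6]
grip_width: 0.0249
grasp_force: 58.7
```

>>> jog_arm(motion=[{"x": 0, "y": 0, "z": -10, "spin": 0, "fingers": 1}, {"x": 0, "y": 0, "z": -30, "spin": 0, "fingers": 1}, {"x": 0, "y": 0, "z": -60, "spin": 0, "fingers": 1}, {"x": 0, "y": 0, "z": -90, "spin": 0, "fingers": 1}, {"x": 0, "y": 0, "z": -120, "spin": 0, "fingers": 1}, {"x": 0, "y": 0, "z": -140, "spin": 0, "fingers": 1}, {"x": 0, "y": 0, "z": -140, "spin": 0, "fingers": 1}, {"x": 0, "y": 0, "z": -140, "spin": 0, "fingers": 1}])

```text
clock: 6.2
eef_pos: [0.5332, -0.3803, 0.2686]
tool_rot: [0.453, 0.892, 0.0, -0.001]
ft_force: [0.3, -0.1, -2.2]
grip_width: 0.0247
grasp_force: 59.0
```

```bash
python3 - <<'E'
from h import *
w=snap('wrist','w6.png');o=readout.get_obs();print(o['clock'],o['eef_pos'],o['ft_force'].round(2),o['tool_rot'])
p=o['eef_pos'];g=p+[0,0,.0187]
f=[p+[0,0,-d] for d in (.125,.116,.087,0)]
print(proj(w,f).round(1),rel([.479,.0117,.27],10))
E
```

```text
6.25 [ 0.53298151 -0.38015188  0.26828453] [ 0.42  0.37 -2.2 ] [ 4.52700412e-01  8.91661223e-01  2.50381331e-04 -1.59318220e-03]
[[324.  233.8]
 [324.  236.9]
 [324.  248.3]
 [323.6 306.2]] (array([348.2, 187.7,  -0.8]), 'yaw', np.float64(36.2), 'spin', np.float64(26.165867840126324))
```

View pics/w6.png

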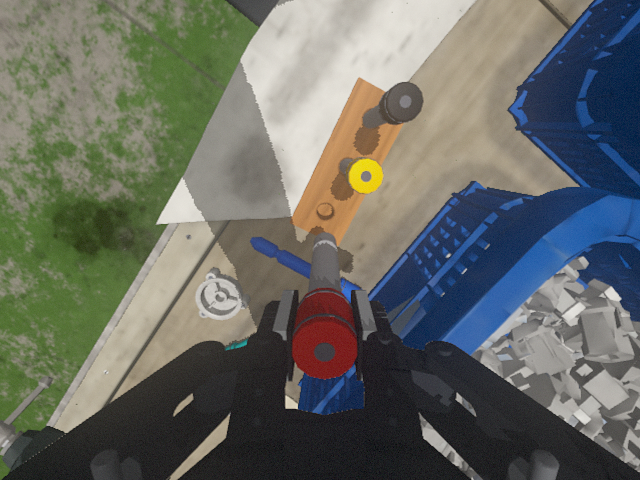

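The post hangs upright in the grip: foot seen at (325,233), expected (324,234). Next I carry it around the other heads to the holder, turning the closing axis onto the plunger axis.

>>> jog_arm(motion=[{"x": 22, "y": -30, "z": -2, "spin": 6, "fingers": 1}, {"x": 44, "y": -61, "z": -4, "spin": 12, "fingers": 1}, {"x": 84, "y": -31, "z": -4, "spin": 18, "fingers": 1}, {"x": 125, "y": -2, "z": -4, "spin": 24, "fingers": 1}, {"x": 165, "y": 28, "z": -4, "spin": 30, "fingers": 1}, {"x": 206, "y": 58, "z": -4, "spin": 36, "fingers": 1}, {"x": 246, "y": 87, "z": -4, "spin": 42, "fingers": 1}, {"x": 283, "y": 124, "z": -4, "spin": 48, "fingers": 1}])

```text
clock: 7.25
eef_pos: [0.4654, -0.0774, 0.273]
tool_rot: [0.778, 0.629, -0.001, -0.001]
ft_force: [0.5, 0.4, -0.8]
grip_width: 0.0248
grasp_force: 59.4
```

>>> jog_arm(motion=[{"x": 0, "y": 0, "z": 0, "spin": 0, "fingers": 1}, {"x": 0, "y": 0, "z": 0, "spin": 0, "fingers": 1}])

```text
clock: 7.5
eef_pos: [0.4661, -0.0789, 0.2733]
tool_rot: [0.776, 0.631, -0.001, -0.0]
ft_force: [-0.8, -0.4, -2.3]
grip_width: 0.0246
grasp_force: 59.5
```

```bash
python3 - <<'E'
from h import *
o=readout.get_obs();print(o['clock'],o['eef_pos'],o['joint_pos'].round(2),o['tool_rot'].round(3),rel([.479,.0117,.27],-12))
E
```

```text
7.5 [ 0.46614778 -0.0789446   0.27330162] [-0.17  0.17  0.03  1.43 -0.    1.61] [ 0.776  0.631 -0.001 -0.   ] (array([91.4, -5.9,  3.3]), 'yaw', np.float64(-11.8), 'spin', np.float64(0.2424382553939637))
```

>>> jog_arm(motion=[{"x": 30, "y": -3, "z": 0, "spin": 0, "fingers": 1}, {"x": 61, "y": -6, "z": 0, "spin": 0, "fingers": 1}, {"x": 61, "y": -6, "z": 0, "spin": 0, "fingers": 1}, {"x": 61, "y": -6, "z": 0, "spin": 0, "fingers": 1}])

```text
clock: 8.0
eef_pos: [0.4732, -0.0193, 0.2737]
tool_rot: [0.777, 0.63, -0.0, -0.0]
ft_force: [-0.4, -0.1, -2.3]
grip_width: 0.0246
grasp_force: 59.5
```

```bash
python3 - <<'E'
from h import *
w=snap('wrist');o=readout.get_obs();p=o['eef_pos'];print(o['clock'],p,rel([.479,.0117,.27],-12))
print('foot',proj(w,[p+[0,0,-.1235],[.479,.0117,.118]]).round(1))
print('mouth box',proj(w,[[.479,.0117,.118]]))
u,v=proj(w,[.479,.0117,.118])[0].astype(int)
im=w['pixels'][v-60:v+60,u-60:u+60,::-1];print(u-60,v-60)
cv2.imwrite('pics/w7.png',cv2.resize(im,(600,600),interpolation=2))
E
```

```text
8.05 [ 0.47317895 -0.01939193  0.27380722] (array([31.6, -0.7,  3.8]), 'yaw', np.float64(-11.9), 'spin', np.float64(0.06001737063810708))
foot [[324.3 234.3]
 [323.5 190.1]]
mouth box [[323.5344939  190.14012982]]
263 130
```

View pics/w7.png

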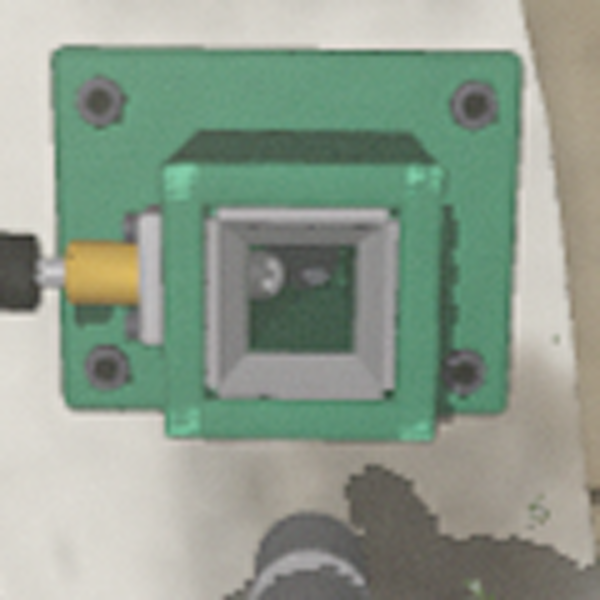

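Crop (offset 263,130, scale 5): mouth outline 206–397 × 208–400, so its centre is at about pixel (322.9,190.4). The post's foot outline top is at about (324.6,233). I'll compare that with a predicted outline to find any tilt about the closing axis.

```bash
python3 - <<'E'
from h import *
w=snap('wrist');o=readout.get_obs();p=o['eef_pos'];R=Ro.from_quat(o['tool_rot']).as_matrix()
a=np.linspace(0,2*np.pi,60)
def outline(s,dx,tilt):  # s: height on post, r
    pass
prof=[(0,3),(9,9),(33,9),(36.5,5.8),(39.5,5.8),(43,9),(126,9),(126,13),(158,13)]
for tilt in (0,1,2,3):
  for dx in (0,-2):
    t=np.radians(tilt);ax=np.array([np.sin(t),0,-np.cos(t)]) # up along post in tool frame (head toward +x)
    ex=np.array([np.cos(t),0,np.sin(t)])
    g=np.array([dx,0,-18.7])-ax*142
    out=[]
    for s,r in prof:
        P=g+ax*s+r*(np.outer(np.cos(a),ex)+np.outer(np.sin(a),[0,1,0]))
        q=proj(w,p+(R@(P/1000).T).T);out.append(f'{q[:,1].min():.0f}-{q[:,1].max():.0f}')
    print(tilt,dx,out)
im=w['pixels'];g=cv2.cvtColor(im,cv2.COLOR_RGB2GRAY)
print(g[222:300,324].tolist())
hsv=cv2.cvtColor(im,cv2.COLOR_RGB2HSV);H,S,V=hsv[...,0],hsv[...,1],hsv[...,2]
m=((H<6)|(H>173))&(S>150)&(V>50);m[:, :280]=0;m[:,370:]=0;v,u=np.nonzero(m);print('red',u.min(),u.max(),v.min(),v.max())
cv2.imwrite('pics/w8.png',cv2.resize(im[215:395,264:384,::-1],(400,600),interpolation=2))
E
```

```text
0 0 ['231-238', '227-248', '235-258', '241-256', '242-257', '239-263', '293-327', '285-334', '322-380']
0 -2 ['233-240', '229-250', '238-261', '244-259', '245-260', '242-266', '296-330', '289-338', '327-385']
1 0 ['234-241', '229-251', '238-261', '243-258', '245-260', '242-266', '293-327', '285-335', '321-380']
1 -2 ['236-243', '232-253', '240-263', '246-261', '247-262', '244-268', '297-331', '289-338', '326-384']
2 0 ['237-244', '232-254', '240-263', '246-261', '247-262', '244-268', '293-328', '285-335', '320-380']
2 -2 ['239-246', '235-256', '243-266', '248-263', '250-265', '247-271', '297-332', '289-339', '325-384']
3 0 ['239-246', '235-256', '243-266', '248-263', '249-265', '246-270', '294-329', '286-336', '319-380']
3 -2 ['242-249', '237-259', '245-268', '251-266', '252-267', '249-273', '298-332', '290-340', '324-384']
[161, 161, 160, 167, 165, 167, 162, 160, 162, 156, 129, 96, 106, 103, 105, 104, 104, 110, 148, 165, 165, 153, 101, 100, 102, 101, 104, 106, 106, 105, 106, 101, 98, 104, 105, 99, 102, 104, 101, 104, 101, 102, 106, 101, 102, 102, 103, 102, 105, 103, 103, 100, 103, 102, 102, 99, 86, 84, 93, 87, 83, 85, 84, 88, 88, 84, 63, 59, 69, 93, 80, 63, 64, 65, 63, 62, 62, 62]
red 292 356 289 377
```

View pics/w8.png

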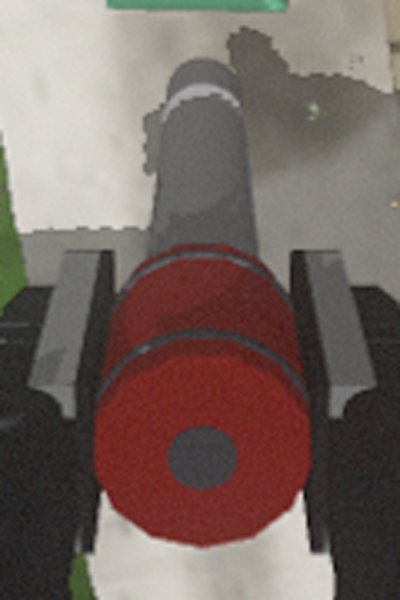

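The post is nominal in y (+0.5 mm), but its foot sits about 4.4 mm toward tool -x (slight tilt). I'll aim the foot at the mouth: x +36, y -1.6.

>>> jog_arm(motion=[{"x": 18, "y": -0.8, "z": 0, "spin": 0, "fingers": 1}, {"x": 36, "y": -1.6, "z": 0, "spin": 0, "fingers": 1}, {"x": 36, "y": -1.6, "z": 6, "spin": 0, "fingers": 1}, {"x": 36, "y": -1.6, "z": 12, "spin": 0, "fingers": 1}, {"x": 36, "y": -1.6, "z": 18, "spin": 0, "fingers": 1}, {"x": 36, "y": -1.6, "z": 22, "spin": 0, "fingers": 1}, {"x": 36, "y": -1.6, "z": 22, "spin": 0, "fingers": 1}, {"x": 36, "y": -1.6, "z": 22, "spin": 0, "fingers": 1}])

```text
clock: 9.1
eef_pos: [0.4793, 0.0174, 0.2523]
tool_rot: [0.776, 0.63, 0.0, 0.0]
ft_force: [0.1, 0.6, -2.4]
grip_width: 0.0249
grasp_force: 59.5
```

```bash
python3 - <<'E'
from h import *
w=snap('wrist');s=snap('scene');o=readout.get_obs();p=o['eef_pos'];print(o['clock'],p,o['ft_force'].round(2),rel([.479,.0117,.25],-12))
A=cv2.resize(w['pixels'][180:280,264:384,::-1],(480,400),interpolation=2)
u,v=proj(s,p)[0].astype(int);print(u,v)
B=cv2.resize(s['pixels'][v-10:v+90,u-40:u+40,::-1],(320,400),interpolation=2)
cv2.imwrite('pics/w9.png',np.hstack([A,B]))
E
```

```text
9.2 [0.47928528 0.01747455 0.25234695] [ 0.22  0.2  -1.42] (array([-5.7,  0.9,  2.3]), 'yaw', np.float64(-11.8), 'spin', np.float64(0.1607195280904108))
238 162
```

View pics/w9.png

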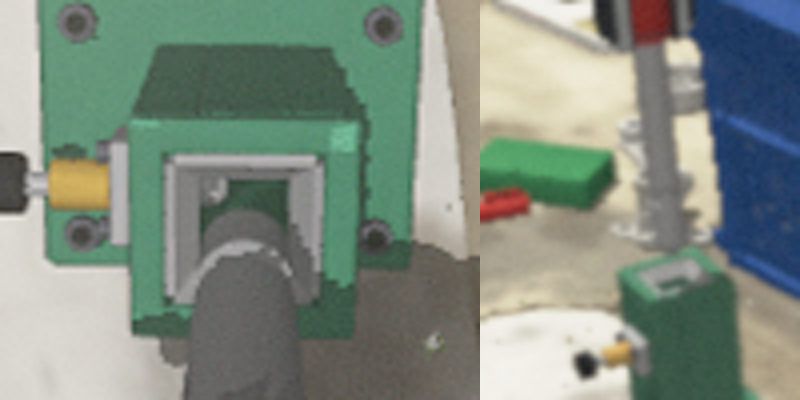

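Left panel: the nose is centred in the mouth sideways (246 vs 245). Now a numeric check of fore-aft, without further pictures.

```bash
python3 - <<'E'
from h import *
w=snap('wrist');o=readout.get_obs();p=o['eef_pos'];R=Ro.from_quat(o['tool_rot']).as_matrix()
T=lambda q:(R.T@(q-p)*1000).round(1)
print('mouth',T(ray(w,(264+245/4-.4,180+229.5/4-.4),.118)))
for dz in(0,.003): print('foot',T(ray(w,(264+246/4-.4,180+210/4-.4),p[2]-.1235-dz+.009))-[9,0,0])
E
```

```text
mouth [ -5.6   0.6 134.4]
foot [ -4.5   0.8 114.5]
foot [ -5.4   0.8 117.5]
```

>>> jog_arm(motion=[{"x": -0.5, "y": 0, "z": 3, "spin": 0, "fingers": 1}, {"x": -0.5, "y": 0, "z": 6, "spin": 0, "fingers": 1}, {"x": -0.5, "y": 0, "z": 9, "spin": 0, "fingers": 1}, {"x": -0.5, "y": 0, "z": 11, "spin": 0, "fingers": 1}, {"x": -0.5, "y": 0, "z": 13, "spin": 0, "fingers": 1}, {"x": -0.5, "y": 0, "z": 13, "spin": 0, "fingers": 1}])

```text
clock: 10.0
eef_pos: [0.4789, 0.017, 0.2389]
tool_rot: [0.776, 0.63, -0.0, -0.0]
ft_force: [-0.4, -0.4, -2.5]
grip_width: 0.0247
grasp_force: 59.5
```

>>> jog_arm(motion=[{"x": 0, "y": 0, "z": 2, "spin": 0, "fingers": 1}, {"x": 0, "y": 0, "z": 4, "spin": 0, "fingers": 1}, {"x": 0, "y": 0, "z": 4, "spin": 0, "fingers": 1}])

```text
clock: 10.38
eef_pos: [0.4789, 0.017, 0.2349]
tool_rot: [0.776, 0.63, -0.0, -0.0]
ft_force: [-0.7, 0.5, -2.1]
grip_width: 0.0246
grasp_force: 59.5
```

>>> jog_arm(motion=[{"x": 0, "y": 0, "z": 2, "spin": 0, "fingers": 1}, {"x": 0, "y": 0, "z": 4, "spin": 0, "fingers": 1}, {"x": 0, "y": 0, "z": 5, "spin": 0, "fingers": 1}, {"x": 0, "y": 0, "z": 5, "spin": 0, "fingers": 1}])

```text
clock: 10.88
eef_pos: [0.479, 0.0171, 0.23]
tool_rot: [0.776, 0.63, -0.0, -0.0]
ft_force: [0.5, 0.6, -3.4]
grip_width: 0.0247
grasp_force: 59.5
```

>>> jog_arm(motion=[{"x": 0, "y": 0, "z": 2, "spin": 0, "fingers": 1}, {"x": 0, "y": 0, "z": 3, "spin": 0, "fingers": 1}, {"x": 0, "y": 0, "z": 3, "spin": 0, "fingers": 1}])

```text
clock: 11.25
eef_pos: [0.479, 0.0171, 0.227]
tool_rot: [0.776, 0.63, -0.0, -0.0]
ft_force: [-0.4, 0.2, -1.7]
grip_width: 0.0246
grasp_force: 59.5
```

>>> jog_arm(motion=[{"x": 0, "y": 0, "z": 1.5, "spin": 0, "fingers": 1}, {"x": 0, "y": 0, "z": 3, "spin": 0, "fingers": 1}, {"x": 0, "y": 0, "z": 3, "spin": 0, "fingers": 1}])

```text
clock: 11.62
eef_pos: [0.4789, 0.0169, 0.2239]
tool_rot: [0.776, 0.63, -0.0, 0.0]
ft_force: [1.1, -0.8, -1.6]
grip_width: 0.0243
grasp_force: 59.5
```

>>> jog_arm(motion=[{"x": 0, "y": 0, "z": 1.5, "spin": 0, "fingers": 1}, {"x": 0, "y": 0, "z": 3, "spin": 0, "fingers": 1}, {"x": 0, "y": 0, "z": 3, "spin": 0, "fingers": 1}])

```text
clock: 12.0
eef_pos: [0.4789, 0.0169, 0.2209]
tool_rot: [0.776, 0.63, -0.0, -0.0]
ft_force: [0.1, -0.8, -2.3]
grip_width: 0.0244
grasp_force: 59.5
```

>>> jog_arm(motion=[{"x": 0, "y": 0, "z": 1.5, "spin": 0, "fingers": 1}, {"x": 0, "y": 0, "z": 3, "spin": 0, "fingers": 1}, {"x": 0, "y": 0, "z": 4, "spin": 0, "fingers": 1}, {"x": 0, "y": 0, "z": 4, "spin": 0, "fingers": 1}])

```text
clock: 12.5
eef_pos: [0.4789, 0.017, 0.2169]
tool_rot: [0.776, 0.63, -0.0, -0.0]
ft_force: [-0.8, -1.8, -2.6]
grip_width: 0.0247
grasp_force: 59.5
```

>>> jog_arm(motion=[{"x": 0, "y": 0, "z": 1.5, "spin": 0, "fingers": 1}, {"x": 0, "y": 0, "z": 3, "spin": 0, "fingers": 1}, {"x": 0, "y": 0, "z": 4, "spin": 0, "fingers": 1}, {"x": 0, "y": 0, "z": 4, "spin": 0, "fingers": 1}])

```text
clock: 13.0
eef_pos: [0.4789, 0.017, 0.213]
tool_rot: [0.776, 0.63, -0.0, -0.0]
ft_force: [-0.8, -1.6, -2.4]
grip_width: 0.0243
grasp_force: 59.5
```

>>> jog_arm(motion=[{"x": 0, "y": 0, "z": 1.5, "spin": 0, "fingers": 1}, {"x": 0, "y": 0, "z": 3, "spin": 0, "fingers": 1}, {"x": 0, "y": 0, "z": 4, "spin": 0, "fingers": 1}, {"x": 0, "y": 0, "z": 4, "spin": 0, "fingers": 1}])

```text
clock: 13.5
eef_pos: [0.4789, 0.017, 0.2089]
tool_rot: [0.776, 0.63, -0.0, -0.0]
ft_force: [-0.5, -0.8, -1.6]
grip_width: 0.0248
grasp_force: 59.5
```

>>> jog_arm(motion=[{"x": 0, "y": 0, "z": 1.5, "spin": 0, "fingers": 1}, {"x": 0, "y": 0, "z": 3, "spin": 0, "fingers": 1}, {"x": 0, "y": 0, "z": 4, "spin": 0, "fingers": 1}, {"x": 0, "y": 0, "z": 4, "spin": 0, "fingers": 1}])

```text
clock: 14.0
eef_pos: [0.4789, 0.017, 0.2049]
tool_rot: [0.776, 0.63, -0.0, -0.0]
ft_force: [-0.0, -2.6, -1.7]
grip_width: 0.0242
grasp_force: 59.5
```

>>> jog_arm(motion=[{"x": 0, "y": 0, "z": 1.5, "spin": 0, "fingers": 1}, {"x": 0, "y": 0, "z": 3, "spin": 0, "fingers": 1}, {"x": 0, "y": 0, "z": 4, "spin": 0, "fingers": 1}, {"x": 0, "y": 0, "z": 4, "spin": 0, "fingers": 1}])

```text
clock: 14.5
eef_pos: [0.4792, 0.0169, 0.2011]
tool_rot: [0.776, 0.63, 0.0, 0.0]
ft_force: [-0.0, -2.8, -2.2]
grip_width: 0.0247
grasp_force: 59.5
```

>>> jog_arm(motion=[{"x": 0, "y": 0, "z": 1.5, "spin": 0, "fingers": 1}, {"x": 0, "y": 0, "z": 3, "spin": 0, "fingers": 1}, {"x": 0, "y": 0, "z": 4, "spin": 0, "fingers": 1}, {"x": 0, "y": 0, "z": 4, "spin": 0, "fingers": 1}])

```text
clock: 15.0
eef_pos: [0.4796, 0.0169, 0.1973]
tool_rot: [0.776, 0.63, 0.0, 0.001]
ft_force: [1.3, -2.2, 0.5]
grip_width: 0.0245
grasp_force: 59.8
```

>>> jog_arm(motion=[{"x": -0.5, "y": 0, "z": 1.5, "spin": 0, "fingers": 1}, {"x": -0.5, "y": 0, "z": 3, "spin": 0, "fingers": 1}, {"x": -0.5, "y": 0, "z": 3, "spin": 0, "fingers": 1}])

```text
clock: 15.38
eef_pos: [0.4795, 0.0166, 0.1943]
tool_rot: [0.776, 0.63, 0.001, 0.0]
ft_force: [1.8, -2.2, 2.1]
grip_width: 0.0243
grasp_force: 60.0
```

>>> jog_arm(motion=[{"x": 0, "y": 0, "z": 1.5, "spin": 0, "fingers": 1}, {"x": 0, "y": 0, "z": 3, "spin": 0, "fingers": 1}, {"x": 0, "y": 0, "z": 3, "spin": 0, "fingers": 1}])

```text
clock: 15.75
eef_pos: [0.4791, 0.0165, 0.1905]
tool_rot: [0.776, 0.63, -0.0, 0.0]
ft_force: [3.7, -2.9, -2.1]
grip_width: 0.0246
grasp_force: 59.8
```

The nose is past the plunger at TCP z≈0.192, so the stop should come at about z 0.161–0.164. I'll keep gentle steps and get finer as it nears.

>>> jog_arm(motion=[{"x": 0, "y": 0, "z": 1.5, "spin": 0, "fingers": 1}, {"x": 0, "y": 0, "z": 3, "spin": 0, "fingers": 1}, {"x": 0, "y": 0, "z": 4, "spin": 0, "fingers": 1}, {"x": 0, "y": 0, "z": 4, "spin": 0, "fingers": 1}])

```text
clock: 16.25
eef_pos: [0.4791, 0.0164, 0.1868]
tool_rot: [0.776, 0.63, -0.0, 0.0]
ft_force: [4.1, -3.9, -1.7]
grip_width: 0.0245
grasp_force: 59.9
```

>>> jog_arm(motion=[{"x": 0, "y": 0, "z": 1.5, "spin": 0, "fingers": 1}, {"x": 0, "y": 0, "z": 3, "spin": 0, "fingers": 1}, {"x": 0, "y": 0, "z": 4, "spin": 0, "fingers": 1}, {"x": 0, "y": 0, "z": 4, "spin": 0, "fingers": 1}])

```text
clock: 16.75
eef_pos: [0.479, 0.0163, 0.1828]
tool_rot: [0.776, 0.63, -0.0, 0.0]
ft_force: [4.5, -3.4, -1.5]
grip_width: 0.0245
grasp_force: 59.9
```

>>> jog_arm(motion=[{"x": 0, "y": 0, "z": 1.5, "spin": 0, "fingers": 1}, {"x": 0, "y": 0, "z": 3, "spin": 0, "fingers": 1}, {"x": 0, "y": 0, "z": 4, "spin": 0, "fingers": 1}, {"x": 0, "y": 0, "z": 4, "spin": 0, "fingers": 1}])

```text
clock: 17.25
eef_pos: [0.479, 0.0162, 0.1788]
tool_rot: [0.776, 0.63, -0.0, 0.0]
ft_force: [4.2, -4.5, -0.3]
grip_width: 0.0249
grasp_force: 59.9
```

>>> jog_arm(motion=[{"x": -0.8, "y": 0, "z": 1.5, "spin": 0, "fingers": 1}, {"x": -0.8, "y": 0, "z": 3, "spin": 0, "fingers": 1}, {"x": -0.8, "y": 0, "z": 4, "spin": 0, "fingers": 1}, {"x": -0.8, "y": 0, "z": 4, "spin": 0, "fingers": 1}])

```text
clock: 17.75
eef_pos: [0.4789, 0.0157, 0.1748]
tool_rot: [0.776, 0.63, -0.0, 0.0]
ft_force: [4.3, -3.1, -1.9]
grip_width: 0.0246
grasp_force: 60.0
```

>>> jog_arm(motion=[{"x": 0, "y": 0, "z": 1, "spin": 0, "fingers": 1}, {"x": 0, "y": 0, "z": 2, "spin": 0, "fingers": 1}, {"x": 0, "y": 0, "z": 3, "spin": 0, "fingers": 1}, {"x": 0, "y": 0, "z": 3, "spin": 0, "fingers": 1}])

```text
clock: 18.25
eef_pos: [0.4789, 0.0156, 0.1718]
tool_rot: [0.776, 0.63, -0.0, 0.0]
ft_force: [4.6, -3.7, -2.0]
grip_width: 0.0246
grasp_force: 60.1
```

>>> jog_arm(motion=[{"x": 0, "y": 0, "z": 1, "spin": 0, "fingers": 1}, {"x": 0, "y": 0, "z": 2, "spin": 0, "fingers": 1}, {"x": 0, "y": 0, "z": 2, "spin": 0, "fingers": 1}])

```text
clock: 18.62
eef_pos: [0.4789, 0.0156, 0.1698]
tool_rot: [0.776, 0.63, -0.0, 0.0]
ft_force: [5.0, -4.7, -1.7]
grip_width: 0.0245
grasp_force: 60.1
```

>>> jog_arm(motion=[{"x": -0.8, "y": 0, "z": 0.7, "spin": 0, "fingers": 1}, {"x": -0.8, "y": 0, "z": 1.5, "spin": 0, "fingers": 1}, {"x": -0.8, "y": 0, "z": 1.5, "spin": 0, "fingers": 1}])

```text
clock: 19.0
eef_pos: [0.4788, 0.0151, 0.1683]
tool_rot: [0.776, 0.63, 0.0, -0.0]
ft_force: [4.6, -3.8, -2.1]
grip_width: 0.0246
grasp_force: 60.0
```

>>> jog_arm(motion=[{"x": 0, "y": 0, "z": 0.7, "spin": 0, "fingers": 1}, {"x": 0, "y": 0, "z": 1.5, "spin": 0, "fingers": 1}, {"x": 0, "y": 0, "z": 1.5, "spin": 0, "fingers": 1}])

```text
clock: 19.38
eef_pos: [0.4786, 0.0151, 0.1663]
tool_rot: [0.776, 0.63, -0.0, -0.0]
ft_force: [5.7, -2.7, -6.0]
grip_width: 0.0246
grasp_force: 59.6
```

>>> jog_arm(motion=[{"x": 0, "y": 0, "z": 0.5, "spin": 0, "fingers": 1}, {"x": 0, "y": 0, "z": 1, "spin": 0, "fingers": 1}, {"x": 0, "y": 0, "z": 1, "spin": 0, "fingers": 1}])

```text
clock: 19.75
eef_pos: [0.4779, 0.0152, 0.1646]
tool_rot: [0.776, 0.63, -0.001, -0.001]
ft_force: [3.5, -2.1, -8.0]
grip_width: 0.0242
grasp_force: 59.6
```

The plunger is dropping into the groove (pull-in force). Now half-millimetre steps.

>>> jog_arm(motion=[{"x": 0, "y": 0, "z": 0.5, "spin": 0, "fingers": 1}, {"x": 0, "y": 0, "z": 0.5, "spin": 0, "fingers": 1}])

```text
clock: 20.0
eef_pos: [0.4779, 0.0152, 0.1643]
tool_rot: [0.776, 0.63, -0.001, -0.001]
ft_force: [4.8, -2.7, -3.9]
grip_width: 0.0246
grasp_force: 59.8
```

>>> jog_arm(motion=[{"x": 0, "y": 0, "z": 0.5, "spin": 0, "fingers": 1}, {"x": 0, "y": 0, "z": 0.5, "spin": 0, "fingers": 1}])

```text
clock: 20.25
eef_pos: [0.478, 0.0152, 0.1641]
tool_rot: [0.776, 0.631, -0.001, -0.001]
ft_force: [5.1, -2.4, -4.0]
grip_width: 0.0248
grasp_force: 60.0
```

>>> jog_arm(motion=[{"x": 0, "y": 0, "z": 0.4, "spin": 0, "fingers": 1}, {"x": 0, "y": 0, "z": 0.4, "spin": 0, "fingers": 1}])

```text
clock: 20.5
eef_pos: [0.4782, 0.0151, 0.1639]
tool_rot: [0.776, 0.63, -0.0, -0.001]
ft_force: [4.1, -2.6, -2.5]
grip_width: 0.0246
grasp_force: 60.0
```

>>> jog_arm(motion=[{"x": 0, "y": 0, "z": 0.5, "spin": 0, "fingers": 1}, {"x": 0, "y": 0, "z": 0.5, "spin": 0, "fingers": 1}])

```text
clock: 20.75
eef_pos: [0.4783, 0.0151, 0.1638]
tool_rot: [0.776, 0.63, -0.0, -0.0]
ft_force: [4.2, -2.6, -3.7]
grip_width: 0.0248
grasp_force: 60.0
```

>>> jog_arm(motion=[{"x": 0, "y": 0, "z": 0.5, "spin": 0, "fingers": 1}, {"x": 0, "y": 0, "z": 0.5, "spin": 0, "fingers": 1}])

```text
clock: 21.0
eef_pos: [0.4786, 0.015, 0.1637]
tool_rot: [0.776, 0.63, 0.0, -0.0]
ft_force: [3.9, -2.6, -1.9]
grip_width: 0.025
grasp_force: 60.0
```

>>> jog_arm(motion=[{"x": 0, "y": 0, "z": 0.5, "spin": 0, "fingers": 1}, {"x": 0, "y": 0, "z": 0.5, "spin": 0, "fingers": 1}])

```text
clock: 21.25
eef_pos: [0.4787, 0.015, 0.1634]
tool_rot: [0.776, 0.63, 0.0, 0.0]
ft_force: [4.1, -1.8, -0.5]
grip_width: 0.0244
grasp_force: 60.2
```

>>> jog_arm(motion=[{"x": 0, "y": 0, "z": 0.5, "spin": 0, "fingers": 1}, {"x": 0, "y": 0, "z": 1, "spin": 0, "fingers": 1}, {"x": 0, "y": 0, "z": 1, "spin": 0, "fingers": 1}])

```text
clock: 21.62
eef_pos: [0.479, 0.015, 0.163]
tool_rot: [0.776, 0.63, 0.001, 0.0]
ft_force: [3.3, -2.8, 5.4]
grip_width: 0.0248
grasp_force: 60.6
```

>>> jog_arm(motion=[{"x": 0, "y": 0, "z": 0.5, "spin": 0, "fingers": 1}, {"x": 0, "y": 0, "z": 0.5, "spin": 0, "fingers": 1}])

```text
clock: 21.88
eef_pos: [0.4791, 0.0151, 0.163]
tool_rot: [0.776, 0.63, 0.001, 0.001]
ft_force: [1.5, -1.6, 8.1]
grip_width: 0.0245
grasp_force: 60.9
```

Firm stop felt: z halts at 0.163 with force rising to 8 N. I'll relieve the push, let go and withdraw.

>>> jog_arm(motion=[{"x": 0, "y": 0, "z": -0.8, "spin": 0, "fingers": 1}, {"x": 0, "y": 0, "z": -0.8, "spin": 0, "fingers": -1}, {"x": 0, "y": 0, "z": -0.8, "spin": 0, "fingers": -1}, {"x": 0, "y": 0, "z": -0.8, "spin": 0, "fingers": -1}, {"x": 0, "y": 0, "z": -0.8, "spin": 0, "fingers": -1}, {"x": 0, "y": 0, "z": -0.8, "spin": 0, "fingers": -1}, {"x": 0, "y": 0, "z": -0.8, "spin": 0, "fingers": -1}])

```text
clock: 22.75
eef_pos: [0.4786, 0.015, 0.1625]
tool_rot: [0.776, 0.63, -0.0, -0.0]
ft_force: [-0.1, -0.3, -0.5]
grip_width: 0.0857
grasp_force: 0.0
```

>>> jog_arm(motion=[{"x": 0, "y": 0, "z": -10, "spin": 0, "fingers": -1}, {"x": 0, "y": 0, "z": -30, "spin": 0, "fingers": -1}, {"x": 0, "y": 0, "z": -60, "spin": 0, "fingers": -1}, {"x": 0, "y": 0, "z": -90, "spin": 0, "fingers": -1}, {"x": 0, "y": 0, "z": -110, "spin": 0, "fingers": -1}, {"x": 0, "y": 0, "z": -110, "spin": 0, "fingers": -1}, {"x": 0, "y": 0, "z": -110, "spin": 0, "fingers": -1}])

```text
clock: 23.62
eef_pos: [0.4782, 0.015, 0.2719]
tool_rot: [0.776, 0.63, -0.0, -0.0]
ft_force: [0.4, -0.2, -0.2]
grip_width: 0.0857
grasp_force: 0.0
```

```bash
python3 - <<'E'
from h import *
w=snap('wrist');s=snap('scene');o=readout.get_obs();p=o['eef_pos'];print(o['clock'],p,o['ft_force'].round(1))
for n,c in(('w',w),('s',s)):
    hsv=cv2.cvtColor(c['pixels'],cv2.COLOR_RGB2HSV);H,S,V=hsv[...,0],hsv[...,1],hsv[...,2]
    m=(((H<6)|(H>173))&(S>150)&(V>50)).astype(np.uint8)
    k,l,st,ce=cv2.connectedComponentsWithStats(m);
    for i in np.argsort(-st[1:,4])[:3]+1: print(n,st[i],ce[i].round(1))
    for f in (.033,.039,.045): print(f,proj(c,[[.479,.0117,f+.126],[.479,.0117,f+.158]]).round(1).tolist())
E
```

```text
23.725 [0.47793467 0.01498258 0.27140968] [-0.8 -0.4 -0.2]
w [309 236  37  35 859] [326.8 252.8]
0.033 [[326.0, 241.7], [326.2, 255.3]]
0.039 [[326.0, 244.0], [326.2, 258.2]]
0.045 [[326.1, 246.4], [326.2, 261.3]]
s [238 186  11  14 108] [243.3 192.7]
s [196 199  14   8  70] [202.7 202.7]
s [278  19   9  10  66] [282.   23.7]
0.033 [[244.4, 203.3], [243.1, 189.9]]
0.039 [[244.1, 200.8], [242.8, 187.3]]
0.045 [[243.9, 198.3], [242.6, 184.7]]
```

```bash
python3 -c "
from workcell import bot;print(bot.job_done())"
```

```text
the job is handed in; nothing more can be done
None
```

The post is in the holder, released and handed in. I felt the plunger pull into the groove, then a gentle stop at about 8 N. I never measured the plunger joint itself, no verdict came back, I viewed 14 pictures against the limit of 10, and the two look-alike posts fell over without any contact from the arm that I could see.

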